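# Put the capped top on a refilled shaker and take off its dust cap

## Task

The open steel shaker has just been refilled from a packet: press the hinged lid of the refill box down until it snaps shut, and carry the perforated shaker top, with its loose white dust cap riding on it, from the board to the open shaker and lower it on until it is fully home. Then lift the dust cap alone, leaving the perforated top seated on the shaker, and finish while still holding the cap in the gripper about 10 cm above the shaker. Leave the shaker standing where it is and do not disturb the other shaker, the bottle or the carton.

Things in the scene. Friction and masses are not known exactly. Their poses are not given: they have to be found in the camera images.
- shaker: The open steel shaker, loose, about 0.36 kg: a round can 62 mm in diameter and 80 mm tall, then a straight neck 50 mm in diameter whose rounded rim is 95 mm above the underside. Origin: centre of the underside; z up along its axis. Stands on the work surface.
- shaker_top: Perforated steel push-on top, loose, 70 g: skirt 60 mm across, 14 mm tall, bore 53 mm and 11 mm deep (1.5 mm play round the neck); on it a crown 43 mm across, 8 mm high. Origin: centre of the skirt's underside, z up. Starts upright on a wooden board 220 x 170 x 12 mm. Fully home, its bore rests on the neck's rim, its origin 84 mm above the shaker's.
- dust_cap: White plastic dust cap, loose, 25 g: 50 mm across, 18 mm tall, open below (bore 46 mm). Sits over the crown on the skirt's top face, which stands out 5 mm all round it; only its weight keeps it there, so lifting the cap does not lift the top. Origin: centre of the cap's underside, 14 mm above the top's origin while on; z up.
- box_lid (a joint): Hinge of the refill box's lid (rad): 0 shut and caught, growing as it opens upward; starts between 0.5 and 1.0. It stays where it is left. In the last 12 mm of the front edge's travel (below 0.075 rad) the snap catch resists with up to about 6 N at the edge, then pulls it shut. 12 N at the edge shuts it safely.
- box_lid_edge (a point): Middle of the free front edge of the lid, on its upper face; moves with the lid. The lid is a flat grey panel 156 mm wide, 162 mm long from hinge line to front edge, its upper face 5 mm above the hinge line. Shut, this point is 90.5 mm above the work surface.
- box_lid_hinge (a point): Middle of the lid's hinge line, at the far rim of the refill box, 85.5 mm above the work surface. x points from the front edge to the hinge along the lid and turns with it. The refill box is fixed, clear plastic, 150 x 150 x 85 mm, with foil packets in it; its front faces roughly the robot.
- capped_shaker: Bystander: another steel shaker, complete with its own top and white cap, 62 mm in diameter, 116 mm tall in all, loose. Origin: centre of the underside. Leave it alone.
- sauce_bottle: Bystander: dark sauce bottle with a red cap, 68 mm in diameter, 200 mm tall, loose. Origin: centre of the underside. Leave it alone.
- carton: Bystander: cardboard carton 70 x 110 x 100 mm (x, y, z), loose. Origin: centre of the underside. Leave it alone.

How it is judged:
By the outcome, as a careful person would: the job done as asked, in the order asked, and still so for the second after the job is handed in, while the arm keeps its last pose, push and grip.
It also fails if it takes over 72 s, if anything falls off the work surface, if the arm or the gripper's body presses on something with over 40 N, if the wrist force passes 120 N, or if a joint passes its speed limit or range.

## Robot

A 6-joint arm with a two-finger parallel gripper is mounted at the origin on the work surface. World frame = base frame: x ahead of the robot, y to its left, z up, the work surface at z = 0. Lengths are in m, angles in rad, forces in N, time in s.
With the tool pointing down it reaches from about 0.4 to 0.825 m from the base axis. Payload 7 kg.
Tool frame: the origin (TCP) lies on the front face of the gripper's body, between the roots of the fingers; the fingertips stand 66 mm ahead of it and the grasp point (between the pads) lies 47 mm ahead of it; z points along the fingers, y is the line along which they close (so a half turn about z gives the same grasp; the last joint's range is limited). The gripper opens to 88 mm and grips with 3 to 60 N. Pads are 19 mm wide; open, the fingers measure 130 mm over their backs; the gripper's body (78 mm by 193 mm) begins 47 mm behind the grasp point.
Start: joints at [-1.032, 0.359, 0.012, 0, -1.224, -0.288], TCP at [0.167, -0.654, 0.292] pointing down, gripper open.
Joint ranges: [-3.07, 3.07], [-1.43, 2.12], [-1.02, 1.25], [-3.03, 1.67], [-3.05, -0], [-3.03, 3.03]. Speed limits (rad/s): [2.39, 2.39, 3.01, 3.14, 3.14, 3.14].

## Interface

Orientations are given as [roll, pitch, yaw] about the fixed x, y, z axes, in that order (R = Rz(yaw) Ry(pitch) Rx(roll)).
In Python, from station import arm gives the robot as it stands. The module is installed in compiled form; this text tells all that it offers.
- The arm moves only by the tool move_arm, never from a script. Its argument "increments" is a list of rows, each an object of numbers: "jaw": the gripper command: -1 is shut, 1 is fully open, values between are in proportion; "dx", "dy", "dz": the shift along the tool's x, y, z in m; "twist": the turn about the tool's z in rad. A call has 1 to 12 rows; each row shifts and turns the commanded pose from where the row before left it, along the tool's axes as they then stand; what a row does not reach is not made up. A row lasts 1/12 s, in which the tool goes at most 41.7 mm and 7.16 degrees, less where a joint would pass 70% of its speed; a pose out of reach is approached as far as the arm can. A call is refused whole if a number of a shift passes 0.0417 or a number of a turn 0.125, either way. A call with a gripper value outside its range is refused whole. The fingers move at their own pace and stop on an object; "force" is the grip in N (left out, the last holds). Time passes only in rows, so rows that do not move let the fingers close. It gives the time, the measured TCP pose, the force, the opening and the grip force at its end, in the units of the state.
- arm.get_state(): the state, without advancing time (a new reading comes with each control period).
- arm.grab_frame(name): name is "scene" or "top" or "wrist"; returns the picture (480x640x3 uint8, blue, green, red); there is no depth.
- arm.camera_info(name): a dict with "K" (3x3 intrinsics, pixels), "k1" (the pictures are not rectified: a ray, as slopes to the right and down, at radius r is drawn at 1 + k1 r^2 times it, then the intrinsics apply), "extrinsics" (4x4, takes a point from camera to world coordinates). Camera axes: x right, y down, z forward; pixel columns grow to the right and rows downward; lengths in m; the calibration is good to about 2 mm. A picture is of the moment at which its call begins: read the wrist's pose just before it. camera_info takes no time and is no camera call; for the wrist camera it gives the pose at the moment of the call.
- arm.job_done(): hands the job in; it is judged then, once.
Trained networks look in the newest picture that a camera, given by its name, has taken for a name from the list of things; names that differ only in an ending like _2 or _b are one class to them, and where a whole thing is asked for, a point or a joint stands for the part that bears it (a point fixed in the world has none). Each returns a list of dicts, best first, with "score" (0 to 1); they miss things now and then, are a little off and sometimes report something else, mostly with a low value. They report only what shows in the picture. A call takes as long as a camera call.
- arm.find_in(camera, name): "position" ([x, y, z] in m, in world coordinates, good to about 4 mm: the middle of the surface that is visible of it).
- arm.silhouettes(camera, name): "pixels" (480x640 bool, what is visible of it).
- arm.pinpoint(camera, name): "position" ([x, y, z] in m, in world coordinates, good to about 4 mm: a listed point, or the origin of a listed thing).
The state is a dict: "t": time; "q": joint angles; "qd": joint speeds; "joint_efforts": joint torques, N m; "eef_pos": TCP position; "ee_rot": TCP orientation; "force": force on the tool from outside, world axes, zero at the start; "moment": the same for the moment, N m; "width": finger opening in m; "gripper_force": force on a finger pad.
Only numpy, scipy, OpenCV 4.12 (cv2) and the standard library are available. Lean on these libraries where they do the work, as an engineer would, in place of code of your own. Each camera call takes 0.05 s, during which the arm holds its last target. There are 200 camera calls.

## Working session

There is one attempt and no reset: what is moved stays moved. The work goes in short steps, Python scripts to look and compute and a tool call to move; the robot and the scene stay as the last step left them, time stands still between calls to the robot, and variables do not carry over. Pictures are saved under pics/ and viewed, at most 10 in all, crops included, and the job is handed in when it is done.

Besides the shell and the picture viewer there is one more tool, called after "Call:" as name(argument=value, ...) on one line, values as JSON. move_arm: Moves the arm, as the interface text tells. Its arguments: {"type":"object","properties":{"increments":{"type":"array"},"force":{"type":"number"}},"required":["increments"]}

```bash
mkdir -p pics
python3 - <<'E'
from station import arm
import cv2,numpy as np
s=arm.get_state();print({k:np.round(s[k],3) for k in('t','eef_pos','ee_rot','width','force')})
ims=[arm.grab_frame(c) for c in('scene','top')]
for c in('scene','top'):
    for n in('shaker','shaker_top','dust_cap','box_lid_edge','box_lid_hinge','capped_shaker','sauce_bottle','carton'):
        print(c,n,[(np.round(d['position'],3).tolist(),round(d['score'],2)) for d in arm.pinpoint(c,n)[:3]])
o=np.hstack([cv2.resize(i,(400,300)) for i in ims]);cv2.imwrite('pics/a.png',ims[0]);cv2.imwrite('pics/b.png',ims[1])
E
```

```text
{'t': np.float64(0.0), 'eef_pos': array([ 0.167, -0.654,  0.291]), 'ee_rot': array([ 3.14 , -0.   , -2.891]), 'width': np.float64(0.088), 'force': array([-0.464, -0.231,  0.605])}
scene shaker [([0.643, 0.047, -0.0], 0.85)]
scene shaker_top [([0.488, -0.244, 0.016], 0.49)]
scene dust_cap [([0.479, -0.248, 0.027], 0.81)]
scene box_lid_edge [([0.614, 0.282, 0.225], 0.88)]
scene box_lid_hinge [([0.684, 0.33, 0.085], 0.8), ([0.614, 0.28, 0.223], 0.16)]
scene capped_shaker [([0.456, -0.033, -0.002], 0.66)]
scene sauce_bottle [([0.811, 0.107, 0.002], 0.91)]
scene carton [([0.778, -0.243, -0.002], 0.94)]
top shaker []
top shaker_top [([0.484, -0.248, 0.01], 0.79), ([0.461, -0.03, -0.006], 0.71)]
top dust_cap [([0.485, -0.244, 0.026], 0.59)]
top box_lid_edge [([0.613, 0.279, 0.224], 0.7)]
top box_lid_hinge [([0.68, 0.331, 0.083], 0.64)]
top capped_shaker [([0.461, -0.031, -0.001], 0.67)]
top sauce_bottle [([0.812, 0.101, 0.003], 0.77)]
top carton [([0.783, -0.241, 0.001], 0.83)]
```

View pics/a.png

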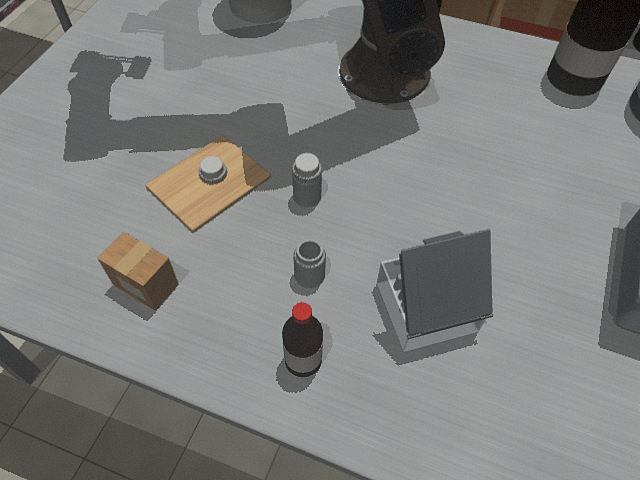

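View pics/b.png

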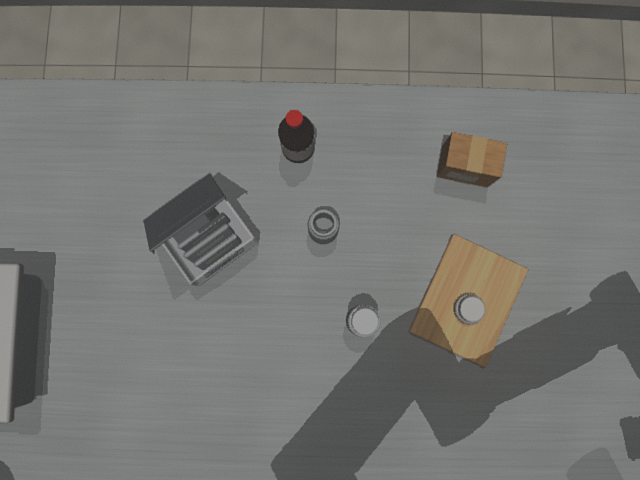

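The scene view shows the lid wide open at about (445,280), the capped top on the board at (211,170), the open shaker at (310,260), and the bystanders clear of them. The pinpoint results agree with this. I'll do the lid first, with the fingers shut.

Call:
move_arm(increments=[{"jaw": -1, "dz": -0.018, "twist": -0.095}, {"jaw": -1, "dz": -0.018, "twist": -0.095}, {"jaw": -1, "dz": -0.018, "twist": -0.095}, {"jaw": -1, "dz": -0.018, "twist": -0.095}, {"jaw": -1, "dx": -0.0325, "dy": 0.017}, {"jaw": -1, "dx": -0.0325, "dy": 0.017}, {"jaw": -1, "dx": -0.0325, "dy": 0.017}, {"jaw": -1, "dx": -0.0325, "dy": 0.017}, {"jaw": -1, "dx": -0.0325, "dy": 0.017}, {"jaw": -1, "dx": -0.0325, "dy": 0.017}, {"jaw": -1, "dx": -0.0325, "dy": 0.017}, {"jaw": -1, "dx": -0.0325, "dy": 0.017}], force=12)

```text
$.increments[0]: bad value
```

Call:
move_arm(increments=[{"dx": -0.0325, "dy": 0.017, "jaw": -1}, {"dx": -0.0325, "dy": 0.017, "jaw": -1}, {"dx": -0.0325, "dy": 0.017, "jaw": -1}, {"dx": -0.0325, "dy": 0.017, "jaw": -1}, {"dx": -0.0325, "dy": 0.017, "jaw": -1}, {"dx": -0.0325, "dy": 0.017, "jaw": -1}, {"dx": -0.0325, "dy": 0.017, "jaw": -1}, {"dx": -0.0325, "dy": 0.017, "jaw": -1}, {"dx": -0.0325, "dy": 0.017, "jaw": -1}, {"dx": -0.0325, "dy": 0.017, "jaw": -1}, {"dx": -0.0325, "dy": 0.017, "jaw": -1}, {"dx": -0.0325, "dy": 0.017, "jaw": -1}])

```text
$.increments[0]: bad value
```

Call:
move_arm(increments=[{"dx": 0, "dy": 0, "dz": -0.018, "twist": -0.095, "jaw": -1}, {"dx": 0, "dy": 0, "dz": -0.018, "twist": -0.095, "jaw": -1}, {"dx": 0, "dy": 0, "dz": -0.018, "twist": -0.095, "jaw": -1}, {"dx": 0, "dy": 0, "dz": -0.018, "twist": -0.095, "jaw": -1}, {"dx": -0.0325, "dy": 0.017, "dz": 0, "twist": 0, "jaw": -1}, {"dx": -0.0325, "dy": 0.017, "dz": 0, "twist": 0, "jaw": -1}, {"dx": -0.0325, "dy": 0.017, "dz": 0, "twist": 0, "jaw": -1}, {"dx": -0.0325, "dy": 0.017, "dz": 0, "twist": 0, "jaw": -1}, {"dx": -0.0325, "dy": 0.017, "dz": 0, "twist": 0, "jaw": -1}, {"dx": -0.0325, "dy": 0.017, "dz": 0, "twist": 0, "jaw": -1}], force=12)

```text
t: 1.73
eef_pos: [0.2651, -0.4549, 0.3643]
ee_rot: [-3.141, 0.0, -2.511]
force: [1.1, 0.6, 0.6]
width: 0.0266
gripper_force: 0.0
```

Call:
move_arm(increments=[{"dx": -0.034, "dy": 0.0177, "dz": 0, "twist": 0, "jaw": -1}, {"dx": -0.034, "dy": 0.0177, "dz": 0, "twist": 0, "jaw": -1}, {"dx": -0.034, "dy": 0.0177, "dz": 0, "twist": 0, "jaw": -1}, {"dx": -0.034, "dy": 0.0177, "dz": 0, "twist": 0, "jaw": -1}, {"dx": -0.034, "dy": 0.0177, "dz": 0, "twist": 0, "jaw": -1}, {"dx": -0.034, "dy": 0.0177, "dz": 0, "twist": 0, "jaw": -1}, {"dx": -0.034, "dy": 0.0177, "dz": 0, "twist": 0, "jaw": -1}, {"dx": -0.034, "dy": 0.0177, "dz": 0, "twist": 0, "jaw": -1}, {"dx": -0.034, "dy": 0.0177, "dz": 0, "twist": 0, "jaw": -1}, {"dx": -0.034, "dy": 0.0177, "dz": 0, "twist": 0, "jaw": -1}, {"dx": -0.034, "dy": 0.0177, "dz": 0, "twist": 0, "jaw": -1}, {"dx": -0.034, "dy": 0.0177, "dz": 0, "twist": 0, "jaw": -1}])

```text
t: 2.73
eef_pos: [0.4693, -0.0423, 0.3647]
ee_rot: [-3.141, 0.001, -2.51]
force: [2.4, -0.1, 0.2]
width: 0.0006
gripper_force: 0.0
```

Call:
move_arm(increments=[{"dx": -0.034, "dy": 0.0177, "dz": 0, "twist": 0, "jaw": -1}, {"dx": -0.034, "dy": 0.0177, "dz": 0, "twist": 0, "jaw": -1}, {"dx": -0.034, "dy": 0.0177, "dz": 0, "twist": 0, "jaw": -1}, {"dx": -0.034, "dy": 0.0177, "dz": 0, "twist": 0, "jaw": -1}, {"dx": -0.034, "dy": 0.0177, "dz": 0, "twist": 0, "jaw": -1}, {"dx": -0.034, "dy": 0.0177, "dz": 0, "twist": 0, "jaw": -1}, {"dx": -0.034, "dy": 0.0177, "dz": 0, "twist": 0, "jaw": -1}, {"dx": -0.034, "dy": 0.0177, "dz": 0, "twist": 0, "jaw": -1}, {"dx": -0.034, "dy": 0.0177, "dz": 0, "twist": 0, "jaw": -1}, {"dx": -0.034, "dy": 0.0177, "dz": 0, "twist": 0, "jaw": -1}])

```text
t: 3.57
eef_pos: [0.6398, 0.3009, 0.3642]
ee_rot: [-3.142, 0.0, -2.511]
force: [0.5, -0.2, 0.4]
width: 0.0004
gripper_force: 0.0
```

Call:
move_arm(increments=[{"dx": 0, "dy": 0, "dz": 0.034, "twist": 0, "jaw": -1}, {"dx": 0, "dy": 0, "dz": 0.034, "twist": 0, "jaw": -1}, {"dx": 0.008, "dy": 0, "dz": 0.015, "twist": 0, "jaw": -1}, {"dx": 0.009, "dy": 0, "dz": 0.01, "twist": 0, "jaw": -1}, {"dx": 0.009, "dy": 0, "dz": 0.01, "twist": 0, "jaw": -1}, {"dx": 0.0085, "dy": 0, "dz": 0.0115, "twist": 0, "jaw": -1}, {"dx": 0.0085, "dy": 0, "dz": 0.0115, "twist": 0, "jaw": -1}])

```text
t: 4.15
eef_pos: [0.6045, 0.2737, 0.2382]
ee_rot: [-3.141, 0.001, -2.511]
force: [1.0, -0.8, 1.4]
width: 0.0001
gripper_force: 0.8
```

Call:
move_arm(increments=[{"dx": 0.0075, "dy": 0, "dz": 0.013, "twist": 0, "jaw": -1}, {"dx": 0.0075, "dy": 0, "dz": 0.013, "twist": 0, "jaw": -1}, {"dx": 0.004, "dy": 0, "dz": 0.0095, "twist": 0, "jaw": -1}, {"dx": 0.004, "dy": 0, "dz": 0.0095, "twist": 0, "jaw": -1}, {"dx": 0.004, "dy": 0, "dz": 0.009, "twist": 0, "jaw": -1}])

```text
t: 4.57
eef_pos: [0.5829, 0.258, 0.1838]
ee_rot: [-3.141, 0.001, -2.511]
force: [0.6, -0.1, 0.4]
width: 0.0006
gripper_force: 0.5
```

Call:
move_arm(increments=[{"dx": 0.004, "dy": 0, "dz": 0.007, "twist": 0, "jaw": -1}, {"dx": 0.004, "dy": 0, "dz": 0.007, "twist": 0, "jaw": -1}, {"dx": 0.001, "dy": 0, "dz": 0.003, "twist": 0, "jaw": -1}, {"dx": 0, "dy": 0, "dz": 0.003, "twist": 0, "jaw": -1}, {"dx": 0, "dy": 0, "dz": 0.003, "twist": 0, "jaw": -1}, {"dx": 0, "dy": 0, "dz": 0.002, "twist": 0, "jaw": -1}, {"dx": 0, "dy": 0, "dz": 0.001, "twist": 0, "jaw": -1}, {"dx": 0, "dy": 0, "dz": 0.001, "twist": 0, "jaw": -1}])

```text
t: 5.23
eef_pos: [0.5754, 0.2526, 0.1572]
ee_rot: [-3.142, 0.0, -2.511]
force: [0.5, 0.1, -0.5]
width: 0.0006
gripper_force: 0.0
```

Call:
move_arm(increments=[{"dx": 0, "dy": 0, "dz": 0.001, "twist": 0, "jaw": -1}, {"dx": 0, "dy": 0, "dz": 0.001, "twist": 0, "jaw": -1}, {"dx": 0, "dy": 0, "dz": 0, "twist": 0, "jaw": -1}])

```text
t: 5.48
eef_pos: [0.5756, 0.2527, 0.1561]
ee_rot: [-3.141, 0.001, -2.51]
force: [-2.7, -0.9, 7.4]
width: 0.0005
gripper_force: 4.0
```

Call:
move_arm(increments=[{"dx": 0, "dy": 0, "dz": 0.001, "twist": 0, "jaw": -1}, {"dx": 0, "dy": 0, "dz": 0.0005, "twist": 0, "jaw": -1}, {"dx": 0, "dy": 0, "dz": 0, "twist": 0, "jaw": -1}])

```text
t: 5.73
eef_pos: [0.5756, 0.2527, 0.1558]
ee_rot: [-3.141, 0.001, -2.51]
force: [-8.2, -2.1, 17.6]
width: 0.0006
gripper_force: 8.4
```

Call:
move_arm(increments=[{"dx": 0, "dy": 0, "dz": -0.034, "twist": 0, "jaw": -1}, {"dx": 0, "dy": 0, "dz": -0.034, "twist": 0, "jaw": -1}, {"dx": 0, "dy": 0, "dz": -0.034, "twist": 0.1, "jaw": -1}, {"dx": 0, "dy": 0, "dz": -0.034, "twist": 0.1, "jaw": 1}, {"dx": 0, "dy": 0, "dz": -0.014, "twist": 0.1, "jaw": 1}, {"dx": 0.0177, "dy": -0.0316, "dz": 0, "twist": 0, "jaw": 1}, {"dx": 0.0177, "dy": -0.0316, "dz": 0, "twist": 0, "jaw": 1}, {"dx": 0.0177, "dy": -0.0316, "dz": 0, "twist": 0, "jaw": 1}, {"dx": 0.0177, "dy": -0.0316, "dz": 0, "twist": 0, "jaw": 1}, {"dx": 0.0177, "dy": -0.0316, "dz": 0, "twist": 0, "jaw": 1}, {"dx": 0.0177, "dy": -0.0316, "dz": 0, "twist": 0, "jaw": 1}, {"dx": 0.0177, "dy": -0.0316, "dz": 0, "twist": 0, "jaw": 1}])

```text
t: 6.73
eef_pos: [0.5296, 0.0016, 0.3038]
ee_rot: [3.142, 0.001, -2.811]
force: [0.5, -0.3, 0.5]
width: 0.0549
gripper_force: 0.0
```

Run:
```python
from station import arm
import cv2,numpy as np
for c in('scene','top','wrist'):
    im=arm.grab_frame(c)
    if c=='wrist': cv2.imwrite('pics/w1.png',im)
    for n in('box_lid_edge','shaker'):
        print(c,n,[(np.round(d['position'],3).tolist(),round(d['score'],2)) for d in arm.pinpoint(c,n)[:3]])
s=arm.get_state();E=arm.camera_info('wrist')['extrinsics'];print(np.round(E,3),np.round(s['eef_pos'],4),np.round(s['q'],2))
```

```text
scene box_lid_edge [([0.554, 0.236, 0.089], 0.81)]
scene shaker [([0.643, 0.049, 0.001], 0.74)]
top box_lid_edge [([0.55, 0.231, 0.088], 0.89)]
top shaker [([0.487, -0.244, 0.026], 0.75), ([0.64, 0.051, -0.0], 0.73)]
wrist box_lid_edge []
wrist shaker [([0.639, 0.049, 0.007], 0.62)]
[[-0.326  0.912  0.247  0.463]
 [ 0.945  0.315  0.085 -0.021]
 [ 0.     0.261 -0.965  0.396]
 [ 0.     0.     0.     1.   ]] [0.5304 0.0041 0.3035] [ 0.38  0.11 -0.29 -0.   -1.17 -1.62]
```

View pics/w1.png

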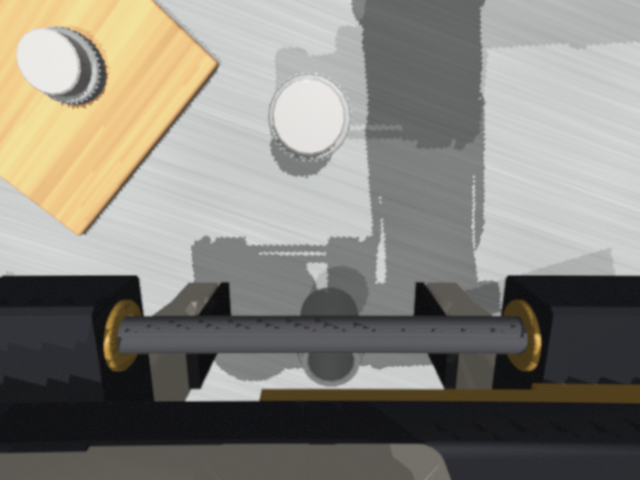

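The lid reads as shut (edge z about 0.089). In the wrist view the capped shaker is at (310,115), the top with its cap at (60,65), and the open shaker shows under the gripper at (330,365). Next I'll move towards the board.

Call:
move_arm(increments=[{"dx": 0.009, "dy": -0.0317, "dz": 0, "twist": 0, "jaw": 1}, {"dx": 0.009, "dy": -0.0317, "dz": 0, "twist": 0, "jaw": 1}, {"dx": 0.009, "dy": -0.0317, "dz": 0, "twist": 0, "jaw": 1}, {"dx": 0.009, "dy": -0.0317, "dz": 0.015, "twist": 0, "jaw": 1}, {"dx": 0.009, "dy": -0.0317, "dz": 0.015, "twist": 0, "jaw": 1}, {"dx": 0.009, "dy": -0.0317, "dz": 0.015, "twist": 0, "jaw": 1}, {"dx": 0.009, "dy": -0.0317, "dz": 0.015, "twist": 0, "jaw": 1}, {"dx": 0, "dy": 0, "dz": 0, "twist": 0, "jaw": 1}])

```text
t: 7.85
eef_pos: [0.5416, -0.2304, 0.2397]
ee_rot: [3.139, -0.005, -2.813]
force: [-0.1, 1.5, 0.2]
width: 0.0872
gripper_force: 0.0
```

```bash
cat > h.py <<'E'
from station import arm
import cv2,numpy as np
def ray(cam,uv,z,info=None):
    i=info or arm.camera_info(cam);K=np.array(i['K'])
    d=np.array([i['k1'],0,0,0.])
    n=cv2.undistortPoints(np.array([[uv]],float),K,d)[0,0]
    E=np.array(i['extrinsics']);r=E[:3,:3]@[*n,1];return E[:3,3]+r*(z-E[2,3])/r[2]
def circ(cam,mask,z):
    "fit circle on plane z to mask outline"
    c=max(cv2.findContours(mask.astype(np.uint8),0,1)[0],key=cv2.contourArea)[:,0,:]
    P=np.array([ray(cam,p,z) for p in c])[:,:2]
    (x,y),r=cv2.minEnclosingCircle(P.astype(np.float32)); return round(x,4),round(y,4),round(r,4),P.mean(0).round(4)
def todo(x,y):
    s=arm.get_state();p=s['eef_pos'];yw=s['ee_rot'][2];w=np.array([x-p[0],y-p[1]])
    c,n=np.cos(yw),np.sin(yw);return np.round([c*w[0]+n*w[1],n*w[0]-c*w[1]],4)
E
python3 - <<'E'
from h import *
s=arm.get_state();im=arm.grab_frame('wrist');cv2.imwrite('pics/w2.png',im)
for n in('dust_cap','shaker_top'):
    print(n,[(np.round(d['position'],4).tolist(),round(d['score'],2)) for d in arm.pinpoint('wrist',n)[:2]])
    for d in arm.silhouettes('wrist',n)[:2]:
        m=d['pixels'];print(d['score'],m.sum(),circ('wrist',m,.044 if n=='dust_cap' else .026), np.argwhere(m).mean(0)[::-1])
print(np.round(s['eef_pos'],4),todo(.485,-.246))
E
```

```text
dust_cap [([0.4821, -0.2455, 0.0205], 0.66), ([0.4586, -0.032, -0.0027], 0.45)]
0.85 3870 (0.4859, -0.2465, 0.0253, array([ 0.4854, -0.2464])) [324.55064599 149.87855297]
shaker_top []
0.8 1306 (0.4864, -0.2456, 0.0311, array([ 0.4861, -0.2459])) [325.48928025 144.33690658]
[ 0.5416 -0.2304  0.2397] [0.0615 0.0003]
```

View pics/w2.png

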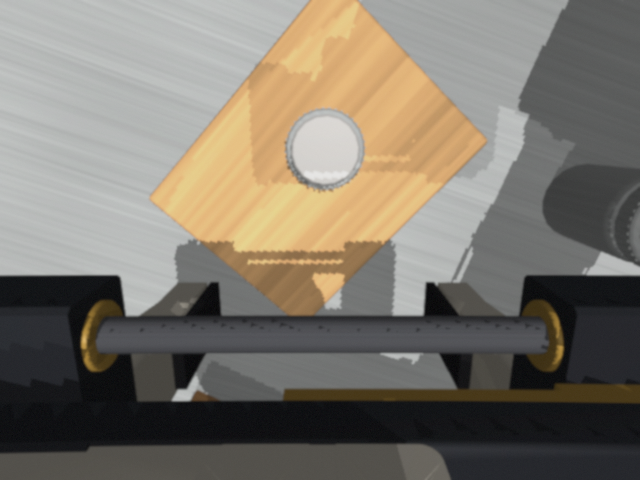

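The wrist view shows the cap and skirt concentric at (325,149). The fitted circle is centred at (0.486, -0.246) with r = 25.3 mm, which matches the cap. I'll advance and descend.

Call:
move_arm(increments=[{"dx": 0.02, "dy": 0, "dz": 0, "twist": 0, "jaw": 1}, {"dx": 0.0205, "dy": 0, "dz": 0.02, "twist": 0, "jaw": 1}, {"dx": 0.02, "dy": 0, "dz": 0.02, "twist": 0, "jaw": 1}, {"dx": 0, "dy": 0, "dz": 0.025, "twist": 0, "jaw": 1}, {"dx": 0, "dy": 0, "dz": 0.025, "twist": 0, "jaw": 1}, {"dx": 0, "dy": 0, "dz": 0.02, "twist": 0, "jaw": 1}, {"dx": 0, "dy": 0, "dz": 0.02, "twist": 0, "jaw": 1}, {"dx": 0, "dy": 0, "dz": 0.01, "twist": 0, "jaw": 1}, {"dx": 0, "dy": 0, "dz": 0.01, "twist": 0, "jaw": 1}, {"dx": 0, "dy": 0, "dz": 0, "twist": 0, "jaw": 1}])

```text
t: 8.93
eef_pos: [0.4852, -0.2461, 0.0927]
ee_rot: [3.141, -0.001, -2.81]
force: [-0.1, 0.7, -0.8]
width: 0.0877
gripper_force: 0.0
```

```bash
python3 -c "
from h import *
print(todo(.486,-.246),arm.get_state()['eef_pos'])"
```

```text
[-0.0008 -0.0002] [ 0.48516662 -0.24611666  0.09266565]
```

Call:
move_arm(increments=[{"dx": -0.001, "dy": 0, "dz": 0.006, "twist": 0, "jaw": 1}, {"dx": 0, "dy": 0, "dz": 0.005, "twist": 0, "jaw": 1}, {"dx": 0, "dy": 0, "dz": 0, "twist": 0, "jaw": 0.2}, {"dx": 0, "dy": 0, "dz": 0, "twist": 0, "jaw": 0.2}, {"dx": 0, "dy": 0, "dz": 0, "twist": 0, "jaw": 0.2}, {"dx": 0, "dy": 0, "dz": 0, "twist": 0, "jaw": 0.2}, {"dx": 0, "dy": 0, "dz": 0, "twist": 0, "jaw": 0.2}, {"dx": 0, "dy": 0, "dz": 0, "twist": 0, "jaw": 0.2}], force=15)

```text
t: 9.6
eef_pos: [0.4865, -0.2466, 0.083]
ee_rot: [-3.141, 0.001, -2.811]
force: [-0.4, 0.4, 1.7]
width: 0.0596
gripper_force: 15.0
```

Call:
move_arm(increments=[{"dx": 0, "dy": 0, "dz": -0.008, "twist": 0, "jaw": 0.2}, {"dx": 0, "dy": 0, "dz": -0.015, "twist": 0, "jaw": 0.2}, {"dx": 0, "dy": 0, "dz": -0.022, "twist": 0, "jaw": 0.2}, {"dx": 0, "dy": 0, "dz": -0.025, "twist": 0, "jaw": 0.2}, {"dx": 0, "dy": 0, "dz": -0.025, "twist": 0, "jaw": 0.2}, {"dx": 0, "dy": 0, "dz": -0.022, "twist": 0, "jaw": 0.2}, {"dx": -0.008, "dy": 0.006, "dz": -0.018, "twist": 0, "jaw": 0.2}, {"dx": -0.0148, "dy": 0.0115, "dz": -0.012, "twist": 0, "jaw": 0.2}, {"dx": -0.02, "dy": 0.015, "dz": -0.008, "twist": 0, "jaw": 0.2}, {"dx": -0.02, "dy": 0.015, "dz": -0.004, "twist": 0, "jaw": 0.2}, {"dx": -0.02, "dy": 0.015, "dz": 0, "twist": 0, "jaw": 0.2}, {"dx": -0.02, "dy": 0.015, "dz": 0, "twist": 0, "jaw": 0.2}])

```text
t: 10.6
eef_pos: [0.5587, -0.1389, 0.2429]
ee_rot: [-3.141, 0.001, -2.811]
force: [-0.0, -0.2, -0.9]
width: 0.0599
gripper_force: 15.0
```

Call:
move_arm(increments=[{"dx": -0.02, "dy": 0.015, "dz": 0, "twist": 0, "jaw": 0.2}, {"dx": -0.02, "dy": 0.015, "dz": 0, "twist": 0, "jaw": 0.2}, {"dx": -0.02, "dy": 0.015, "dz": 0, "twist": 0, "jaw": 0.2}, {"dx": -0.02, "dy": 0.015, "dz": 0, "twist": 0, "jaw": 0.2}, {"dx": -0.02, "dy": 0.015, "dz": 0, "twist": 0, "jaw": 0.2}, {"dx": -0.02, "dy": 0.015, "dz": 0, "twist": 0, "jaw": 0.2}, {"dx": -0.02, "dy": 0.015, "dz": 0, "twist": 0, "jaw": 0.2}, {"dx": -0.02, "dy": 0.015, "dz": 0, "twist": 0, "jaw": 0.2}, {"dx": -0.02, "dy": 0.016, "dz": 0, "twist": 0, "jaw": 0.2}, {"dx": -0.016, "dy": 0.014, "dz": 0, "twist": 0, "jaw": 0.2}, {"dx": -0.008, "dy": 0.005, "dz": 0, "twist": 0, "jaw": 0.2}, {"dx": 0, "dy": 0, "dz": 0, "twist": 0, "jaw": 0.2}])

```text
t: 11.6
eef_pos: [0.7016, 0.0746, 0.2414]
ee_rot: [3.142, -0.0, -2.809]
force: [-0.8, 0.1, -0.7]
width: 0.0598
gripper_force: 15.0
```

Run:
```python
from h import *
s=arm.get_state();im=arm.grab_frame('wrist');cv2.imwrite('pics/w3.png',im);print(np.round(s['eef_pos'],4))
for n in('shaker','dust_cap','shaker_top'):
    print(n,[(np.round(d['position'],4).tolist(),round(d['score'],2)) for d in arm.pinpoint('wrist',n)[:2]])
    for d in arm.silhouettes('wrist',n)[:2]:
        m=d['pixels'];np.save(f'{n}.npy',m);print(round(d['score'],2),m.sum(),circ('wrist',m,.095), np.argwhere(m).mean(0)[::-1])
```

```text
[0.7016 0.0746 0.2414]
shaker [([0.6399, 0.0472, 0.0019], 0.65)]
0.86 7482 (0.6367, 0.0449, 0.0285, array([0.6364, 0.0448])) [315.42087677 137.28120823]
dust_cap [([0.6962, 0.0741, 0.1784], 0.96)]
0.95 9390 (0.7387, 0.0824, 0.0433, array([0.7257, 0.0783])) [320.942918   305.75931842]
shaker_top []
0.71 3564 (0.7314, 0.0808, 0.0483, array([0.7103, 0.0733])) [322.37570146 258.73540965]
```

View pics/w3.png

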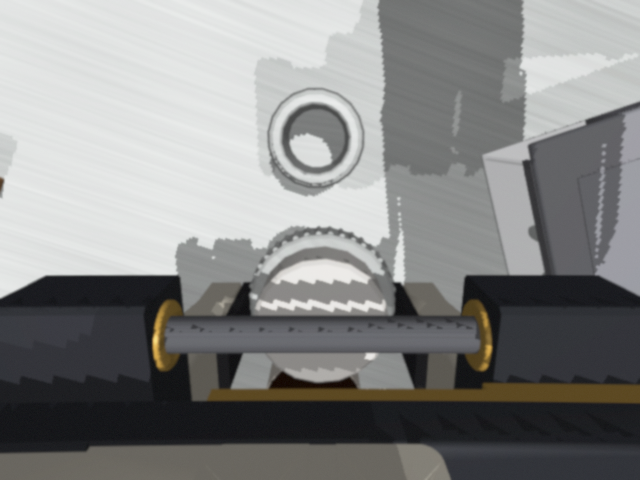

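The shaker rim appears at (316,137), directly under the camera, and the held top with its cap at (322,305). I'll fit both circles for the fine alignment.

Run:
```python
from h import *
from scipy.optimize import least_squares
m=np.load('shaker.npy');print(circ('wrist',m,.080))
im=cv2.cvtColor(cv2.imread('pics/w3.png'),cv2.COLOR_BGR2GRAY)
c=max(cv2.findContours(m.astype(np.uint8),0,1)[0],key=cv2.contourArea)[:,0,:]
def fit(P,r=None):
    f=(lambda v:np.hypot(*(P-v[:2]).T)-(r or v[2]))
    o=least_squares(f,[*P.mean(0),.03],loss='soft_l1',f_scale=.0005);return o.x.round(4),np.abs(f(o.x)).mean().round(5)
up=lambda c,z:np.array([ray('wrist',p,z)[:2] for p in c])
print('shaker',fit(up(c,.08)),fit(up(c,.08),.031))
# inner bore: radial dark edge
pts=[]
g=cv2.GaussianBlur(im,(3,3),0).astype(float)
for a in np.linspace(0,2*np.pi,120,endpoint=False):
    rr=np.arange(38,54,.25);x=316+rr*np.cos(a);y=137+rr*np.sin(a)
    v=cv2.remap(g.astype(np.float32),x[None].astype(np.float32),y[None].astype(np.float32),1)[0]
    k=np.argmin(np.gradient(v)[4:-4])+4;pts.append((x[k],y[k]))
for z in(.08,.095):print('edge',fit(up(pts,z)))
u=(np.load('shaker_top.npy')|np.load('dust_cap.npy')).astype(np.uint8)
c=max(cv2.findContours(u,0,1)[0],key=cv2.contourArea)[:,0,:]
c=c[(c[:,1]<285)&(c[:,0]>255)&(c[:,0]<390)];print(len(c),c.min(0))
for z in(.170,.184):print('top',z,fit(up(c,z)),fit(up(c,z),.030))
# cap outline lower face arc: front
print(arm.get_state()['eef_pos'])
```

```text
(0.6373, 0.0446, 0.0303, array([0.6369, 0.0445]))
shaker (array([0.6375, 0.0444, 0.0295]), np.float64(0.00028)) (array([0.6379, 0.0445, 0.03  ]), np.float64(0.00149))
edge (array([0.6367, 0.0445, 0.0281]), np.float64(0.00045))
edge (array([0.6365, 0.0447, 0.0264]), np.float64(0.00042))
157 [256 227]
top 0.17 (array([0.6993, 0.0698, 0.0314]), np.float64(0.00019)) (array([0.6978, 0.0693, 0.03  ]), np.float64(0.00033))
top 0.184 (array([0.6937, 0.0678, 0.0287]), np.float64(0.00018)) (array([0.6952, 0.0682, 0.03  ]), np.float64(0.0003))
[0.70057347 0.0720906  0.24206946]
```

The arm was still settling when that picture was taken, so I'll repeat it at rest with matched extrinsics.

```bash
cat > fit.py <<'E'
from h import *
from scipy.optimize import least_squares
arm.grab_frame('top');arm.grab_frame('top')
s=arm.get_state();I=arm.camera_info('wrist');im=arm.grab_frame('wrist');cv2.imwrite('pics/w4.png',im)
best=lambda n:max(arm.silhouettes('wrist',n),key=lambda d:d['score'])['pixels'].astype(np.uint8)
con=lambda m:max(cv2.findContours(m,0,1)[0],key=cv2.contourArea)[:,0,:]
def fit(c,z,r=None):
    P=np.array([ray('wrist',p,z,I)[:2] for p in c])
    f=lambda v:np.hypot(*(P-v[:2]).T)-(r or v[2])
    o=least_squares(f,[*P.mean(0),.03],loss='soft_l1',f_scale=.0005);return o.x.round(4),np.abs(f(o.x)).mean().round(5)
print('pose',np.round(s['eef_pos'],4),np.round(s['ee_rot'],4),np.abs(s['qd']).max())
c=con(best('shaker'));print('shaker',fit(c,.08),c.mean(0))
c=con(best('shaker_top')|best('dust_cap'));c=c[(c[:,1]<285)&(c[:,0]>255)&(c[:,0]<390)]
zt=s['eef_pos'][2]-.071
for z in(zt,zt+.014):print('top',fit(c,z),fit(c,z,.03))
print('pose',np.round(arm.get_state()['eef_pos'],4))
E
python3 fit.py
```

```text
pose [0.7007 0.0723 0.242 ] [ 3.1416e+00  3.0000e-04 -2.8115e+00] 0.003683810294642436
shaker (array([0.6386, 0.0465, 0.03  ]), np.float64(0.00032)) [318.03202847 139.80427046]
top (array([0.6997, 0.0699, 0.0315]), np.float64(0.00021)) (array([0.698 , 0.0694, 0.03  ]), np.float64(0.00035))
top (array([0.694 , 0.0679, 0.0288]), np.float64(0.00019)) (array([0.6954, 0.0683, 0.03  ]), np.float64(0.0003))
pose [0.7009 0.0728 0.2418]
```

Call:
move_arm(increments=[{"dx": 0.01, "dy": -0.0008, "dz": 0, "twist": 0, "jaw": 0.2}, {"dx": 0.017, "dy": -0.001, "dz": 0, "twist": 0, "jaw": 0.2}, {"dx": 0.017, "dy": -0.001, "dz": 0, "twist": 0, "jaw": 0.2}, {"dx": 0.014, "dy": 0, "dz": 0.005, "twist": 0, "jaw": 0.2}, {"dx": 0.005, "dy": 0, "dz": 0.012, "twist": 0, "jaw": 0.2}, {"dx": 0, "dy": 0, "dz": 0.015, "twist": 0, "jaw": 0.2}, {"dx": 0, "dy": 0, "dz": 0.015, "twist": 0, "jaw": 0.2}, {"dx": 0, "dy": 0, "dz": 0.012, "twist": 0, "jaw": 0.2}, {"dx": 0, "dy": 0, "dz": 0.005, "twist": 0, "jaw": 0.2}, {"dx": 0, "dy": 0, "dz": 0, "twist": 0, "jaw": 0.2}, {"dx": 0, "dy": 0, "dz": 0, "twist": 0, "jaw": 0.2}, {"dx": 0, "dy": 0, "dz": 0, "twist": 0, "jaw": 0.2}])

```text
t: 13.25
eef_pos: [0.6428, 0.05, 0.1785]
ee_rot: [-3.141, 0.001, -2.811]
force: [0.3, -0.1, -1.0]
width: 0.0596
gripper_force: 15.0
```

Run:
```python
from h import *
s=arm.get_state();im=arm.grab_frame('wrist')
print(np.round(s['eef_pos'],4))
a=im[180:400,200:440];i2=arm.grab_frame('scene');i3=arm.grab_frame('top')
b=[]
for n,i in(('scene',i2),('top',i3)):
    I=arm.camera_info(n);T=np.linalg.inv(I['extrinsics'])
    p=T@[.642,.0495,.1,1];u=np.array(I['K'])@(p[:3]/p[2]);x,y=u[:2].astype(int);print(n,x,y)
    b.append(cv2.resize(i[y-40:y+40,x-40:x+40],(280,280),interpolation=cv2.INTER_CUBIC))
cv2.imwrite('pics/c.png',np.hstack([cv2.resize(a,None,fx=2.2,fy=2.2)[:, :500],np.vstack(b)[:484]]))
```

```text
[0.6428 0.05   0.1785]
scene 309 249
top 322 220
```

View pics/c.png

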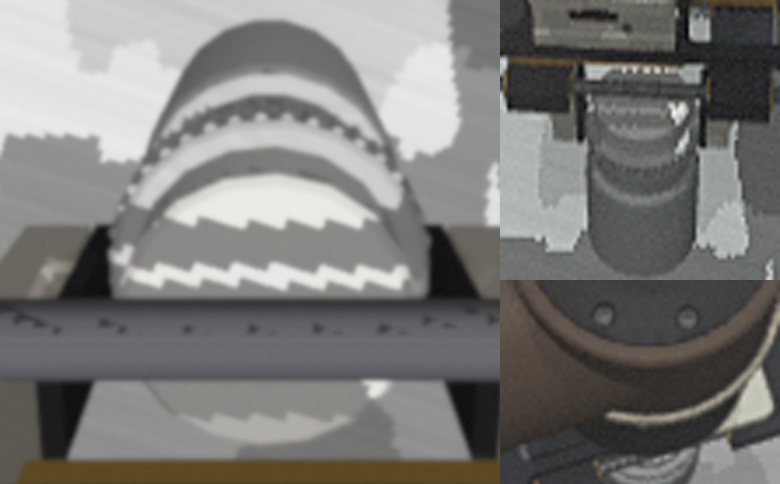

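The wrist and scene crops show the top laterally in line with the can: skirt centre at about x=270, can centre at about 268. I'll check the depth direction by projecting the edges.

Run:
```python
from h import *
s=arm.get_state();p=s['eef_pos'];yw=s['ee_rot'][2];t=np.array([np.cos(yw),np.sin(yw)])
for nm,v,z,r in(('skirt bottom',224,.1075,.030),('skirt top',235,.1215,.030),('shoulder',212.7,.080,.031),('base',189,0,.031)):
    q=ray('wrist',(320,v),z)[:2]
    print(nm,'centre along tool x rel TCP', round((q-p[:2])@t-r,4))
```

```text
skirt bottom centre along tool x rel TCP 0.005
skirt top centre along tool x rel TCP 0.0038
shoulder centre along tool x rel TCP 0.0035
base centre along tool x rel TCP 0.0043
```

Both centres agree to within about 1 mm, so I'll lower slowly and watch the force.

Call:
move_arm(increments=[{"dx": 0, "dy": 0, "dz": 0.004, "twist": 0, "jaw": 0.2}, {"dx": 0, "dy": 0, "dz": 0.004, "twist": 0, "jaw": 0.2}, {"dx": 0, "dy": 0, "dz": 0.003, "twist": 0, "jaw": 0.2}, {"dx": 0, "dy": 0, "dz": 0.002, "twist": 0, "jaw": 0.2}, {"dx": 0, "dy": 0, "dz": 0.002, "twist": 0, "jaw": 0.2}, {"dx": 0, "dy": 0, "dz": 0.001, "twist": 0, "jaw": 0.2}])

```text
t: 13.9
eef_pos: [0.6421, 0.0498, 0.1611]
ee_rot: [3.142, -0.001, -2.811]
force: [-0.5, 0.9, -1.3]
width: 0.0599
gripper_force: 15.0
```

Call:
move_arm(increments=[{"dx": 0, "dy": 0, "dz": 0.002, "twist": 0, "jaw": 0.2}, {"dx": 0, "dy": 0, "dz": 0.002, "twist": 0, "jaw": 0.2}, {"dx": 0, "dy": 0, "dz": 0.001, "twist": 0, "jaw": 0.2}, {"dx": 0, "dy": 0, "dz": 0.001, "twist": 0, "jaw": 0.2}, {"dx": 0, "dy": 0, "dz": 0, "twist": 0, "jaw": 0.2}])

```text
t: 14.32
eef_pos: [0.6422, 0.0499, 0.1555]
ee_rot: [3.142, -0.0, -2.811]
force: [-0.2, 0.7, -1.4]
width: 0.0597
gripper_force: 15.0
```

Call:
move_arm(increments=[{"dx": 0, "dy": 0, "dz": 0.001, "twist": 0, "jaw": 0.2}, {"dx": 0, "dy": 0, "dz": 0.0005, "twist": 0, "jaw": 0.2}, {"dx": 0, "dy": 0, "dz": 0, "twist": 0, "jaw": 0.2}])

```text
t: 14.57
eef_pos: [0.6425, 0.0499, 0.155]
ee_rot: [-3.141, 0.001, -2.81]
force: [-1.5, 0.3, 4.0]
width: 0.0594
gripper_force: 15.0
```

It's home: contact force appeared at TCP z 0.155, as predicted. I'll release, rise to cap height and grip the cap gently.

Call:
move_arm(increments=[{"dx": 0, "dy": 0, "dz": 0, "twist": 0, "jaw": 0.6}, {"dx": 0, "dy": 0, "dz": 0, "twist": 0, "jaw": 0.8}, {"dx": 0, "dy": 0, "dz": 0, "twist": 0, "jaw": 0.8}, {"dx": 0, "dy": 0, "dz": 0, "twist": 0, "jaw": 0.8}, {"dx": 0, "dy": 0, "dz": -0.005, "twist": 0, "jaw": 0.8}, {"dx": 0, "dy": 0, "dz": -0.005, "twist": 0, "jaw": 0.8}, {"dx": 0, "dy": 0, "dz": -0.005, "twist": 0, "jaw": 0.8}, {"dx": 0, "dy": 0, "dz": 0, "twist": 0, "jaw": 0.8}, {"dx": 0, "dy": 0, "dz": 0, "twist": 0, "jaw": 0.8}])

```text
t: 15.32
eef_pos: [0.6425, 0.05, 0.1699]
ee_rot: [3.142, 0.001, -2.811]
force: [0.3, 0.1, -0.1]
width: 0.0786
gripper_force: 0.0
```

Run:
```python
from h import *
s=arm.get_state();im=arm.grab_frame('wrist');cv2.imwrite('pics/d.png',np.hstack([im[150:420,170:470],cv2.resize(arm.grab_frame('scene')[200:300,260:360],(270,270))]))
print(np.round(s['eef_pos'],4),s['width'])
```

```text
[0.6425 0.05   0.1699] 0.07856019012378836
```

View pics/d.png

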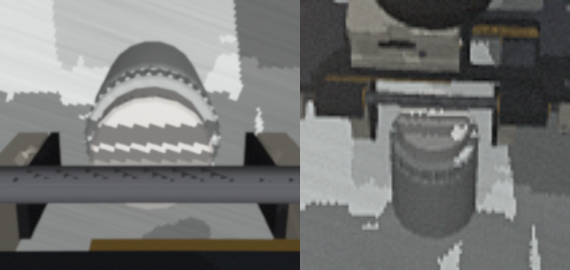

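The picture shows the top flush on the can with no neck visible, upright, and the cap centred between the fingers. Now I'll grip the cap.

Call:
move_arm(increments=[{"dx": 0, "dy": 0, "dz": 0.0015, "twist": 0, "jaw": -0.05}, {"dx": 0, "dy": 0, "dz": 0, "twist": 0, "jaw": -0.05}, {"dx": 0, "dy": 0, "dz": 0, "twist": 0, "jaw": -0.05}, {"dx": 0, "dy": 0, "dz": 0, "twist": 0, "jaw": -0.05}, {"dx": 0, "dy": 0, "dz": 0, "twist": 0, "jaw": -0.05}, {"dx": 0, "dy": 0, "dz": 0, "twist": 0, "jaw": -0.05}, {"dx": 0, "dy": 0, "dz": 0, "twist": 0, "jaw": -0.05}, {"dx": 0, "dy": 0, "dz": 0, "twist": 0, "jaw": -0.05}], force=6)

```text
t: 16.08
eef_pos: [0.6422, 0.0499, 0.1676]
ee_rot: [3.142, -0.0, -2.811]
force: [-0.1, -0.0, -0.0]
width: 0.0507
gripper_force: 6.0
```

Call:
move_arm(increments=[{"dx": 0, "dy": 0, "dz": -0.003, "twist": 0, "jaw": -0.05}, {"dx": 0, "dy": 0, "dz": -0.004, "twist": 0, "jaw": -0.05}, {"dx": 0, "dy": 0, "dz": -0.006, "twist": 0, "jaw": -0.05}, {"dx": 0, "dy": 0, "dz": -0.01, "twist": 0, "jaw": -0.05}, {"dx": 0, "dy": 0, "dz": -0.015, "twist": 0, "jaw": -0.05}, {"dx": 0, "dy": 0, "dz": -0.02, "twist": 0, "jaw": -0.05}, {"dx": 0, "dy": 0, "dz": -0.02, "twist": 0, "jaw": -0.05}, {"dx": 0, "dy": 0, "dz": -0.015, "twist": 0, "jaw": -0.05}, {"dx": 0, "dy": 0, "dz": -0.008, "twist": 0, "jaw": -0.05}, {"dx": 0, "dy": 0, "dz": -0.003, "twist": 0, "jaw": -0.05}, {"dx": 0, "dy": 0, "dz": 0, "twist": 0, "jaw": -0.05}, {"dx": 0, "dy": 0, "dz": 0, "twist": 0, "jaw": -0.05}])

```text
t: 17.08
eef_pos: [0.6418, 0.0498, 0.271]
ee_rot: [3.141, -0.001, -2.811]
force: [-0.9, 0.3, -0.8]
width: 0.0501
gripper_force: 6.0
```

Run:
```python
from h import *
s=arm.get_state();im=arm.grab_frame('wrist');sc=arm.grab_frame('scene')
print(np.round(s['eef_pos'],4),s['width'],s['gripper_force'])
for c,n in(('wrist','dust_cap'),('scene','dust_cap'),('scene','shaker_top'),('scene','shaker'),('scene','box_lid_edge'),('scene','capped_shaker')):
    print(c,n,[(np.round(d['position'],3).tolist(),round(d['score'],2)) for d in arm.pinpoint(c,n)[:2]])
cv2.imwrite('pics/e.png',np.hstack([cv2.resize(im,(400,300)),cv2.resize(sc[180:330,210:410],(400,300))]))
```

```text
[0.6418 0.0498 0.271 ] 0.05009496379432665 5.99992407776881
wrist dust_cap [([0.635, 0.051, 0.195], 0.85)]
scene dust_cap [([0.64, 0.05, 0.201], 0.89)]
scene shaker_top [([0.645, 0.049, 0.088], 0.56), ([0.812, 0.104, 0.002], 0.32)]
scene shaker [([0.643, 0.048, 0.0], 0.69)]
scene box_lid_edge [([0.554, 0.236, 0.09], 0.83)]
scene capped_shaker [([0.456, -0.033, -0.0], 0.45)]
```

View pics/e.png

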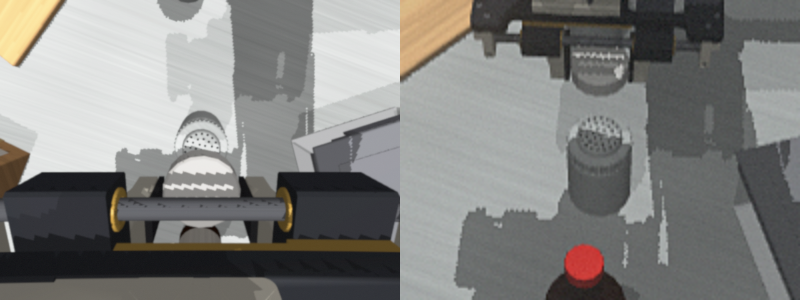

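The perforated top is seated on the shaker at (600,150) in the scene half. The cap is held above it at (600,70) and the lid is shut.

```bash
python3 -c "
from station import arm
print(arm.job_done())"
```

```text
the job is handed in; nothing more can be done
None
```

The job is handed in: the box lid is shut, the perforated top is fully seated on the shaker, and the gripper is holding the dust cap about 10 cm above it; no bystander was touched.

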